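# A stroke of cutting oil into the tray

### The arm

A 6-joint arm with a two-finger parallel gripper is mounted at the origin on the work surface. World frame = base frame: x ahead of the robot, y to its left, z up, the work surface at z = 0. Lengths are in mm, angles in rad, forces in N, time in s.
With the tool pointing down it reaches from about 325 to 850 mm from the base axis. Payload 4.4 kg.
Tool frame: the origin (TCP) lies midway between the tips of the shut fingers; the grasp point (between the pads) lies 19 mm behind it; z points along the fingers, y is the line along which they close (so a half turn about z gives the same grasp; the last joint's range is limited). The gripper opens to 94 mm and grips with 3 to 60 N. Pads are 16 mm wide; open, the fingers measure 119 mm over their backs; the gripper's body (75 mm by 177 mm) begins 78 mm behind the grasp point.
Start: joints at [1.095, 0.207, 1.542, -0, 1.393, -0.15], TCP at [184.048, 544.751, 205.447] pointing down, gripper open.
Joint ranges: [-2.73, 2.73], [-0.86, 2.22], [0.23, 2.46], [-1.11, 4.25], [0.08, 2.63], [-2.82, 2.82]. Speed limits (rad/s): [2.79, 2.79, 3.14, 3.14, 3.14, 3.14].

### API

Orientations are given as a unit quaternion [w, x, y, z].
In Python, from station import state, snapshot, calibration, hand_in gives the robot as it stands.
- The arm moves only by the tool arm_command, never from a script. Its argument "steps" is a list that holds one entry, the list of rows, each a list of 7 numbers: the shift along the tool's x, y, z in units of 0.08 m (1.0 is 0.08 m), then the turn, a rotation vector about the tool's x, y, z in units of 180 degrees (1.0 is 180 degrees), then the finger opening in mm, from 0 to 94. In form: [[[tx, ty, tz, ax, ay, az, hand], ...]]. A call has exactly 10 rows; each row is the pose to reach, as a shift and turn from the pose commanded when the call began, along the tool's axes at that moment, turning the shorter way round; what a row does not reach only later rows make up. A row lasts 1/10 s, in which the tool goes at most 50 mm and 8.59 degrees, less where a joint would pass 70% of its speed; a pose out of reach is approached as far as the arm can. A call with a number of a shift or a turn outside -1 to 1 is refused whole. A call with a gripper value outside its range is refused whole. The fingers move at their own pace and stop on an object; "grip_force" is the grip in N (left out, the last holds). Time passes only in rows, so rows that repeat a pose let the fingers close, or fill a call up. It gives the time, the measured TCP pose, the force, the opening and the grip force at its end, in the units of the state.
- state(): the state, without advancing time (a new reading comes with each control period).
- snapshot(name): name is "side" or "top" or "wrist"; returns the picture (480x640x3 uint8, red, green, blue); there is no depth.
- calibration(name): a dict with "fx", "fy", "cx", "cy" (pixels), "pose" (4x4, takes a point from camera to world coordinates); the wrist camera has in their place "T_tool_cam" (4x4, takes a point from camera to tool coordinates, whose origin is the TCP and whose axes are the flange's). Camera axes: x right, y up, looking along -z (the intrinsics and any distortion apply to the point x, -y, -z); pixel columns grow to the right and rows downward; lengths in mm; the calibration is good to about 2 mm. The wrist camera is an equidistant fisheye: a pixel r from the principal point sees the ray r / f radians off the axis. A picture is of the moment at which its call begins: read the wrist's pose just before it. calibration takes no time and is no camera call.
- hand_in(): hands the job in; it is judged then, once.
The state is a dict: "time": time; "qpos": joint angles; "qd": joint speeds; "joint_torque": joint torques, N m; "tool_pos": TCP position; "orientation": TCP orientation; "contact_force": force on the tool from outside, world axes, zero at the start; "moment": the same for the moment, N m; "finger_gap": opening from 0.0 (shut) to 1.0 (fully open); "gripper_force": force on a finger pad.
Only numpy, scipy, OpenCV 4.12 (cv2) and the standard library are available. Lean on these libraries where they do the work, as an engineer would, in place of code of your own. Each camera call takes 0.05 s, during which the arm holds its last target. There are 200 camera calls.

### The job

Bring the oil tray under the spout of the oil pump, standing flat on the bench with the spout's mouth over the open tray, then press the pump head all the way down to its stop and let it come back up. Do not work the pump before the tray is under the spout, leave the tray there and the bottle standing where it is, and do not disturb the other things on the bench.

Things in the scene. Friction and masses are not known exactly. Their poses are not given: they have to be found in the camera images.
- pump: The oil bottle with a hand pump: an upright white plastic bottle with a blue and yellow band, 84 mm across and 170 mm high, with a black pump on top. It stands loose on the bench and weighs 0.5 to 1 kg. Origin: centre of its underside on the bench; z up; the spout points along its own -x, over the bench.
- pump_top (a point): Centre of the flat round top of the black pump head, 42 mm across, 245 mm above the bench when the pump is up; on the bottle's axis; it goes down with the head.
- pump_spout (a point): Mouth of the pump's spout, 105 mm out from the bottle's axis along the bottle's -x, 63 mm out from the bottle's wall; 33 mm below the top of the head, so 212 mm above the bench when the pump is up. The spout is a black bar 13 mm thick that is part of the head and moves down with it.
- pump_head (a joint): How far the pump head is pressed down, in m: 0 is up, 0.024 is down on its stop. A spring pushes it back up by itself when let go; it takes about 5 N to start and 14 N at the stop, a little more when pressed fast.
- tray: The oil tray: an open rectangular tray of bright 3 mm sheet metal, outside 110 (x) x 80 (y) x 34 mm high, inside 104 x 74 mm, about 0.2 kg, with a red flat handle sticking out level from its -x end. Origin: centre of the underside of the tray (handle not counted); z up.
- tray_handle (a point): Place to grip the tray's red handle: the middle of its free part, 98 mm from the tray's origin along the tray's -x, 26 mm above the bench. The handle is 18 mm wide (along the tray's y) and 12 mm thick, from 20 to 32 mm above the bench, and reaches from the tray's end wall (55 mm from the origin) to 132 mm from the origin.
- jar: Bystander: a squat amber jar, 64 mm across and 62 mm high with a dark lid, behind the oil bottle on the side away from its spout. Origin: its middle, on the bench.
- brush: Bystander: a flat paint brush 220 mm long and 50 mm wide with a green handle, lying flat near the far edge. Origin: 10 mm from the middle of its length, towards the bristles, on the bench.
- box: Bystander: a clear open plastic box of brass fittings, 110 x 75 x 45 mm. Origin: its middle, on the bench.
- chuck: Bystander: a spare three-jaw lathe chuck of steel, 100 mm across and 75 mm high, lying face up, 1.9 kg. Origin: its middle, on the bench.
- key: Bystander: a steel T-handled chuck key, 110 x 110 mm, lying flat. Origin: where the two bars cross, on the bench.
- caliper: Bystander: a steel digital caliper, 190 mm long, lying flat. Origin: its middle, on the bench.
- shaft: Bystander: a stepped brass shaft standing on end, 38 mm across the foot and 100 mm high. Origin: its middle, on the bench.
Mind the look-alikes: they are no part of the job. Of the things that look like the tray, take the one that is farthest from the robot's base at the start.

How it is judged (in metres and radians):
On the way, in this order (a step that is already met when the one before it is completed fails the run):
1. the tray stands on the bench with the spout's mouth over its opening, the pump still up (x of pump_spout in the frame of tray between -0.052 and 0.052 m and y of pump_spout in the frame of tray between -0.037 and 0.037 m and height (world z) of tray below 0.006 m and angle between tray's own z axis and vertical below 0.1 rad and value of joint pump_head below 0.003 m), for 0.2 s.
2. the pump head is pressed down to its stop over the tray (within 2.5 mm of the stop) (x of pump_spout in the frame of tray between -0.052 and 0.052 m and y of pump_spout in the frame of tray between -0.037 and 0.037 m and height (world z) of tray below 0.006 m and angle between tray's own z axis and vertical below 0.1 rad and value of joint pump_head above 0.0215 m), for 0.1 s.
At the end, for the whole second after the job is handed in: The tray stands flat on the bench (underside within 6 mm of it) with the spout's mouth over its opening (within 52 mm of its middle lengthwise and 37 mm across), the pump head is back up (within 3 mm), the bottle is upright (within 0.05 rad), and tray and bottle are at rest (all of step 1 and linear speed of each of tray, pump below 0.01 m/s and angle between pump's own z axis and vertical below 0.05 rad); the robot touches nothing.
It fails at once if the pump is worked (head down by more than 6 mm) while the tray is not under the spout (value of joint pump_head above 0.006 m and not (x of pump_spout in the frame of tray between -0.052 and 0.052 m and y of pump_spout in the frame of tray between -0.037 and 0.037 m and height (world z) of tray below 0.006 m and angle between tray's own z axis and vertical below 0.1 rad)).
It fails at once if the oil bottle is shoved more than 40 mm or tipped more than 0.3 rad (distance of pump from where it was at the start of the episode above 0.04 m or angle between pump's own z axis and vertical above 0.3 rad).
It fails at once if a bystander is moved by more than 30 mm (distance of any of jar, brush, box, chuck, key, caliper, shaft from where it was at the start of the episode above 0.03 m).
It also fails if it takes over 45 s, if anything falls off the work surface, if the arm or the gripper's body presses on something with over 40 N, if the wrist force passes 120 N, or if a joint passes its speed limit or range.

## Working session

There is one attempt and no reset: what is moved stays moved. The work goes in short steps, Python scripts to look and compute and a tool call to move; the robot and the scene stay as the last step left them, time stands still between calls to the robot, and variables do not carry over. Pictures are saved under pics/ and viewed, at most 10 in all, crops included, and the job is handed in when it is done.

Besides the shell and the picture viewer there is one more tool, called after "Emit:" as a command line: name --argument value ..., lists and objects as JSON in quotes. arm_command: Moves the arm, as the interface text tells. Its arguments: {"type":"object","properties":{"steps":{"type":"array"},"grip_force":{"type":"number"}},"required":["steps"]}

```bash
mkdir -p pics
python3 - <<'E'
from station import *
import cv2
for n in ("top","side"):
    cv2.imwrite(f"pics/{n}0.png",snapshot(n)[:,:,::-1])
    c=calibration(n);print(n,c)
print(calibration("wrist"))
print(state())
E
```

```text
top {'fx': 580.1779210727293, 'fy': 580.1779210727293, 'cx': 321.34637204476684, 'cy': 231.08751448579486, 'pose': array([[ 1.91410554e-02,  9.85209692e-01, -1.70280602e-01,
         3.24237437e+02],
       [-9.99711301e-01,  2.13334158e-02,  1.10544515e-02,
        -4.99934711e+01],
       [ 1.45236197e-02,  1.70019849e-01,  9.85333606e-01,
         1.46571733e+03],
       [ 0.00000000e+00,  0.00000000e+00,  0.00000000e+00,
         1.00000000e+00]])}
side {'fx': 530.4606018962033, 'fy': 530.4606018962033, 'cx': 312.8400166567267, 'cy': 242.97537623143688, 'pose': array([[ 8.20816512e-01,  3.18176789e-01, -4.74366719e-01,
        -1.33415537e+01],
       [-5.71188065e-01,  4.54158139e-01, -6.83728440e-01,
        -8.72609379e+02],
       [-2.10901296e-03,  8.32168202e-01,  5.54519284e-01,
         8.15888334e+02],
       [ 0.00000000e+00,  0.00000000e+00,  0.00000000e+00,
         1.00000000e+00]])}
{'fx': 371.64829954431775, 'fy': 371.64829954431775, 'cx': 324.51243885393814, 'cy': 238.42979806926488, 'T_tool_cam': array([[-8.35779363e-05,  9.70004483e-01,  2.43087014e-01,
        
[... 305 characters left out ...]
1.09446076e+00,  2.07356466e-01,  1.54281573e+00, -1.14008207e-05,
        1.39348899e+00, -1.50512794e-01]), 'qd': array([ 2.54418819e-04,  5.64918953e-05, -2.81498045e-03, -4.27770836e-04,
       -2.49634742e-04,  3.18718905e-04]), 'joint_torque': array([ 6.67826062e-04, -3.71866572e+01, -2.82291377e+01,  7.00054178e-02,
        3.11340066e-02, -7.66745438e-05]), 'tool_pos': array([183.73194548, 544.08127209, 204.39241065]), 'orientation': array([-3.13546188e-04,  1.62190645e-01,  9.86758899e-01, -9.85610558e-04]), 'contact_force': array([ 0.79473602, -1.0176293 , -0.03106384]), 'moment': array([ 0.06395377, -0.04675278, -0.03004119]), 'gripper_force': 0.0, 'finger_gap': 1.002854563371704}
```

View pics/top0.png

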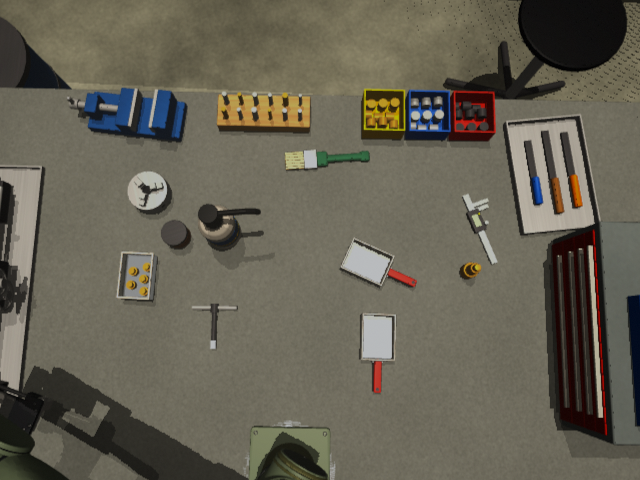

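View pics/side0.png

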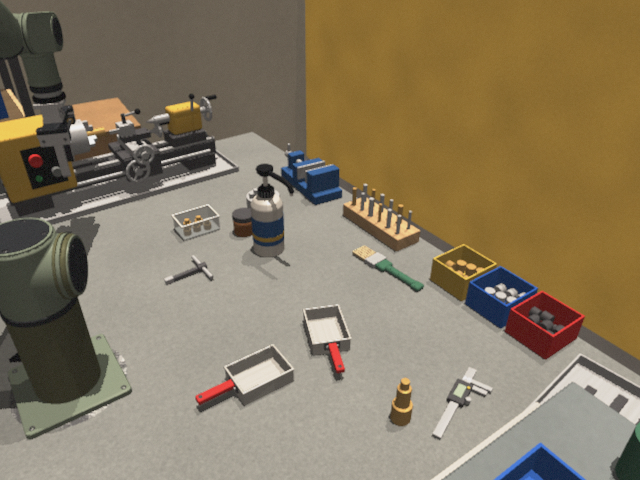

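Candidates for the tray in the top view are A at (368,262) with handle end (414,283) and B at (378,338) with handle end (377,390). The base is near (290,465), so A is the farther one. Next: measure both, and crop the tray and the pump.

```bash
cat > h.py <<'E'
import numpy as np
from station import *
def ray(n,u,v):
    c=calibration(n);P=c["pose"]
    d=P[:3,:3]@np.array([(u-c["cx"])/c["fx"],-(v-c["cy"])/c["fy"],-1]);return P[:3,3],d
def at(n,u,v,z):
    o,d=ray(n,u,v);return o+d*(z-o[2])/d[2]
def proj(n,p):
    c=calibration(n);P=c["pose"];q=P[:3,:3].T@(np.array(p)-P[:3,3])
    return np.array([c["cx"]+c["fx"]*q[0]/-q[2],c["cy"]-c["fy"]*q[1]/-q[2]])
def tri(a,b):
    (o1,d1),(o2,d2)=ray("top",*a),ray("side",*b)
    s=np.linalg.lstsq(np.c_[d1,-d2],o2-o1,rcond=None)[0]
    p,q=o1+s[0]*d1,o2+s[1]*d2;return (p+q)/2,np.linalg.norm(p-q)
E
python3 - <<'E'
from h import *
import cv2
np.set_printoptions(precision=1,suppress=True)
im=cv2.imread("pics/top0.png");s=cv2.imread("pics/side0.png")
print("A",at("top",368,262,20),"B",at("top",378,338,20))
hsv=cv2.cvtColor(im,cv2.COLOR_BGR2HSV)
m=((hsv[...,1]>150)&((hsv[...,0]<8)|(hsv[...,0]>172))&(hsv[...,2]>80)).astype(np.uint8)
n,l,st,ce=cv2.connectedComponentsWithStats(m)
for i in range(1,n):
    if st[i,4]>80 and ce[i][1]>240 and ce[i][0]<500:
        ys,xs=np.where(l==i);print(st[i],ce[i],at("top",*ce[i],32))
        r=cv2.minAreaRect(np.c_[xs,ys].astype(np.float32));print([at("top",*p,32)[:2] for p in cv2.boxPoints(r)])
a=cv2.resize(im[180:300,190:430],None,fx=3.3,fy=3.3,interpolation=2)[:, :800]
b=cv2.resize(s[155:265,200:360],None,fx=1.8,fy=1.8)
cv2.imwrite("pics/c.png",np.vstack([a,np.pad(b,((0,0),(0,a.shape[1]-b.shape[1]),(0,0)))]))
print(a.shape)
E
```

```text
A [ 497.9 -184.8   20. ] B [ 310.9 -210.3   20. ]
[388 269  29  18 205] [401.5 277.3] [ 460.2 -266.9   32. ]
[array([ 466.3, -230.7]), array([ 483. , -238.2]), array([ 453.9, -305.1]), array([ 437.3, -297.5])]
[373 361   9  32 220] [377.1 375.9] [ 221.2 -207.    32. ]
[array([ 183.5, -197.2]), array([ 256.5, -199.6]), array([ 256.2, -217. ]), array([ 183.2, -214.5])]
(396, 792, 3)
```

View pics/c.png

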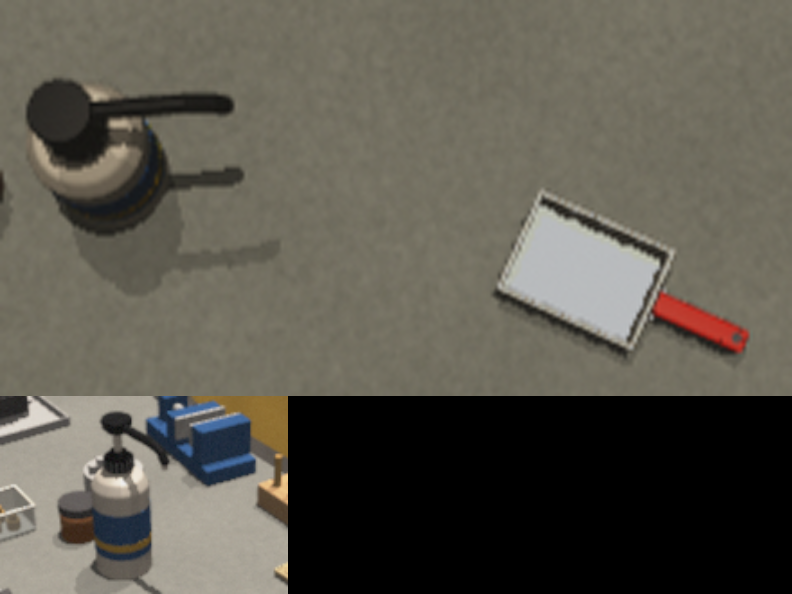

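The crop shows tray A's rim corners at crop pixels (541,190), (674,252), (630,350), (498,290), with its red handle to the right. The pump head is at crop (60,110) and the spout tip at (229,103).

Run:
```python
from h import *
np.set_printoptions(precision=1,suppress=True)
f=lambda u,v:(u/3.3+190,v/3.3+180)
C=[at("top",*f(*p),34)[:2] for p in [(541,190),(674,252),(630,350),(498,290)]]
print("corners",C,"ctr",np.mean(C,0),[np.linalg.norm(C[i]-C[i-1]) for i in range(4)])
ax=(C[0]+C[3]-C[1]-C[2]);print("tray +x yaw",np.degrees(np.arctan2(ax[1],ax[0])))
h=at("top",*f(60,110),245);s=at("top",*f(226,103),215);print("head",h,"spout",s,np.linalg.norm((s-h)[:2]))
print(tri(f(60,110),(265.5,168.3)),tri(f(228,103),(291.7,192)))
for n,p in dict(jar=(175,233),box=(137,276),chuck=(149,190),key=(214,310),brush=(325,160)).items(): print(n,at("top",*p,0 if n in("key","brush") else 50)[:2])
```

```text
corners [array([ 557. , -147.9]), array([ 511.7, -248.8]), array([ 437.2, -215.7]), array([ 480.2, -116.3])] ctr [ 496.5 -182.2] [np.float64(83.01291369962593), np.float64(110.5681417593), np.float64(81.55868785747182), np.float64(108.2577947842555)]
tray +x yaw 66.2233516060856
head [568.5 179.2 245. ] spout [581.7  74.9 215. ] 105.14685295253867
(array([571.4, 179.2, 240.5]), np.float64(4.376452874014171)) (array([581.5,  73.1, 217.8]), np.float64(0.8439260039976975))
jar [556.3 294.9]
box [448.3 380.4]
chuck [663.6 366.2]
key [371.7 197.9]
brush [766.7 -72.4]
```

```bash
cat >> h.py <<'E'
def shift(a,yaw,b):
    """world move a->b in tool axes /80, tool down with tool x at yaw deg"""
    t=np.radians(yaw);X=np.array([np.cos(t),np.sin(t),0]);Y=np.array([np.sin(t),-np.cos(t),0]);d=np.array(b)-a
    return np.round(np.array([d@X,d@Y,-d[2]])/80,3)
E
python3 - <<'E'
from h import *
P=np.array([184.,544.75,205.4]);G=[(345,150,205),(451,-287.5,120)];yaw=161.3;k=0
for g in G:
    g=np.array(g,float)
    while np.linalg.norm(g-P)>1:
        s=shift(P,yaw,g);f=min(1,.98/abs(s).max());Q=P+f*(g-P);k+=1
        print(k,shift(P,yaw,Q),"yaw",yaw,"->",Q.round(),round(np.hypot(*Q[:2])));P=Q
        if k<=2: yaw-=47.4
E
```

```text
1 [-0.848 -0.98   0.001] yaw 161.3 -> [223. 449. 205.] 501
2 [-0.98  -0.029  0.001] yaw 113.9 -> [253. 376. 205.] 453
3 [-0.957  0.98   0.001] yaw 66.5 -> [294. 275. 205.] 402
4 [-0.957  0.98   0.001] yaw 66.5 -> [336. 173. 205.] 378
5 [-0.219  0.224  0.   ] yaw 66.5 -> [345. 150. 205.] 376
6 [-0.98   0.742  0.232] yaw 66.5 -> [368.  54. 186.] 372
7 [-0.98   0.742  0.232] yaw 66.5 -> [391. -41. 168.] 393
8 [-0.98   0.742  0.232] yaw 66.5 -> [ 414. -137.  149.] 436
9 [-0.98   0.742  0.232] yaw 66.5 -> [ 438. -232.  131.] 495
10 [-0.567  0.429  0.134] yaw 66.5 -> [ 451. -288.  120.] 535
```

Emit:
arm_command --steps '[[[-0.08, -0.1, 0, 0, 0, 0.026, 94], [-0.17, -0.2, 0, 0, 0, 0.053, 94], [-0.25, -0.29, 0, 0, 0, 0.079, 94], [-0.34, -0.39, 0, 0, 0, 0.105, 94], [-0.42, -0.49, 0, 0, 0, 0.132, 94], [-0.5, -0.59, 0, 0, 0, 0.158, 94], [-0.59, -0.69, 0, 0, 0, 0.184, 94], [-0.68, -0.78, 0, 0, 0, 0.21, 94], [-0.76, -0.88, 0, 0, 0, 0.237, 94], [-0.85, -0.98, 0, 0, 0, 0.263, 94]]]'

```text
time: 1.1
tool_pos: [223.2, 447.9, 204.9]
orientation: [-0.0, 0.546, 0.838, -0.001]
contact_force: [0.6, 0.5, 0.2]
finger_gap: 1.001
gripper_force: 0.0
```

Emit:
arm_command --steps '[[[-0.1, 0, 0, 0, 0, 0.026, 94], [-0.2, 0, 0, 0, 0, 0.053, 94], [-0.3, 0, 0, 0, 0, 0.079, 94], [-0.4, 0, 0, 0, 0, 0.105, 94], [-0.5, 0, 0, 0, 0, 0.132, 94], [-0.6, 0, 0, 0, 0, 0.158, 94], [-0.7, 0, 0, 0, 0, 0.184, 94], [-0.8, 0, 0, 0, 0, 0.21, 94], [-0.9, 0, 0, 0, 0, 0.237, 94], [-0.98, -0.03, 0, 0, 0, 0.263, 94]]]'

```text
time: 2.1
tool_pos: [253.0, 375.5, 205.0]
orientation: [0.0, 0.837, 0.548, -0.0]
contact_force: [0.6, 0.2, -0.1]
finger_gap: 0.999
gripper_force: 0.0
```

Emit:
arm_command --steps '[[[-0.1, 0.1, 0, 0, 0, 0, 94], [-0.2, 0.2, 0, 0, 0, 0, 94], [-0.3, 0.3, 0, 0, 0, 0, 94], [-0.4, 0.4, 0, 0, 0, 0, 94], [-0.5, 0.5, 0, 0, 0, 0, 94], [-0.6, 0.6, 0, 0, 0, 0, 94], [-0.7, 0.7, 0, 0, 0, 0, 94], [-0.8, 0.8, 0, 0, 0, 0, 94], [-0.9, 0.9, 0, 0, 0, 0, 94], [-0.96, 0.98, 0, 0, 0, 0, 94]]]'

```text
time: 3.1
tool_pos: [295.0, 273.6, 205.5]
orientation: [0.0, 0.836, 0.549, 0.0]
contact_force: [0.1, -0.6, -0.1]
finger_gap: 1.001
gripper_force: 0.0
```

Emit:
arm_command --steps '[[[-0.1, 0.1, 0, 0, 0, 0, 94], [-0.2, 0.2, 0, 0, 0, 0, 94], [-0.3, 0.3, 0, 0, 0, 0, 94], [-0.4, 0.4, 0, 0, 0, 0, 94], [-0.5, 0.5, 0, 0, 0, 0, 94], [-0.6, 0.6, 0, 0, 0, 0, 94], [-0.7, 0.7, 0, 0, 0, 0, 94], [-0.8, 0.8, 0, 0, 0, 0, 94], [-0.9, 0.9, 0, 0, 0, 0, 94], [-0.96, 0.98, 0, 0, 0, 0, 94]]]'

```text
time: 4.1
tool_pos: [336.5, 171.9, 205.4]
orientation: [0.0, 0.836, 0.549, 0.0]
contact_force: [0.1, 0.6, -0.2]
finger_gap: 0.999
gripper_force: 0.0
```

Emit:
arm_command --steps '[[[-0.1, 0.08, 0.02, 0, 0, 0, 94], [-0.19, 0.14, 0.04, 0, 0, 0, 94], [-0.28, 0.22, 0.06, 0, 0, 0, 94], [-0.38, 0.29, 0.08, 0, 0, 0, 94], [-0.47, 0.36, 0.1, 0, 0, 0, 94], [-0.56, 0.43, 0.12, 0, 0, 0, 94], [-0.66, 0.5, 0.14, 0, 0, 0, 94], [-0.75, 0.58, 0.16, 0, 0, 0, 94], [-0.85, 0.65, 0.18, 0, 0, 0, 94], [-0.94, 0.72, 0.2, 0, 0, 0, 94]]]'

```text
time: 5.1
tool_pos: [359.4, 80.3, 189.3]
orientation: [0.0, 0.836, 0.549, 0.0]
contact_force: [0.3, 0.5, -0.1]
finger_gap: 0.999
gripper_force: 0.0
```

Emit:
arm_command --steps '[[[-0.1, 0.08, 0.02, 0, 0, 0, 94], [-0.19, 0.14, 0.04, 0, 0, 0, 94], [-0.28, 0.22, 0.06, 0, 0, 0, 94], [-0.38, 0.29, 0.08, 0, 0, 0, 94], [-0.47, 0.36, 0.1, 0, 0, 0, 94], [-0.56, 0.43, 0.12, 0, 0, 0, 94], [-0.66, 0.5, 0.14, 0, 0, 0, 94], [-0.75, 0.58, 0.16, 0, 0, 0, 94], [-0.85, 0.65, 0.18, 0, 0, 0, 94], [-0.94, 0.72, 0.2, 0, 0, 0, 94]]]'

```text
time: 6.1
tool_pos: [382.5, -11.6, 173.3]
orientation: [-0.0, 0.836, 0.549, -0.0]
contact_force: [0.2, -0.0, -0.7]
finger_gap: 1.0
gripper_force: 0.0
```

Emit:
arm_command --steps '[[[-0.1, 0.08, 0.02, 0, 0, 0, 94], [-0.19, 0.14, 0.04, 0, 0, 0, 94], [-0.28, 0.22, 0.06, 0, 0, 0, 94], [-0.38, 0.29, 0.08, 0, 0, 0, 94], [-0.47, 0.36, 0.1, 0, 0, 0, 94], [-0.56, 0.43, 0.12, 0, 0, 0, 94], [-0.66, 0.5, 0.14, 0, 0, 0, 94], [-0.75, 0.58, 0.16, 0, 0, 0, 94], [-0.85, 0.65, 0.18, 0, 0, 0, 94], [-0.94, 0.72, 0.2, 0, 0, 0, 94]]]'

```text
time: 7.1
tool_pos: [405.6, -103.5, 157.3]
orientation: [0.0, 0.836, 0.549, -0.0]
contact_force: [0.1, 0.7, -0.4]
finger_gap: 1.001
gripper_force: 0.0
```

Emit:
arm_command --steps '[[[-0.1, 0.08, 0.02, 0, 0, 0, 94], [-0.19, 0.14, 0.04, 0, 0, 0, 94], [-0.28, 0.22, 0.06, 0, 0, 0, 94], [-0.38, 0.29, 0.08, 0, 0, 0, 94], [-0.47, 0.36, 0.1, 0, 0, 0, 94], [-0.56, 0.43, 0.12, 0, 0, 0, 94], [-0.66, 0.5, 0.14, 0, 0, 0, 94], [-0.75, 0.58, 0.16, 0, 0, 0, 94], [-0.85, 0.65, 0.18, 0, 0, 0, 94], [-0.94, 0.72, 0.2, 0, 0, 0, 94]]]'

```text
time: 8.1
tool_pos: [428.7, -195.3, 141.3]
orientation: [-0.0, 0.836, 0.549, -0.0]
contact_force: [0.9, -0.4, -0.7]
finger_gap: 0.998
gripper_force: 0.0
```

Emit:
arm_command --steps '[[[-0.1, 0.08, 0.02, 0, 0, 0, 94], [-0.19, 0.14, 0.04, 0, 0, 0, 94], [-0.28, 0.22, 0.06, 0, 0, 0, 94], [-0.38, 0.29, 0.08, 0, 0, 0, 94], [-0.47, 0.36, 0.1, 0, 0, 0, 94], [-0.56, 0.43, 0.12, 0, 0, 0, 94], [-0.66, 0.5, 0.14, 0, 0, 0, 94], [-0.75, 0.58, 0.16, 0, 0, 0, 94], [-0.85, 0.65, 0.18, 0, 0, 0, 94], [-0.94, 0.72, 0.2, 0, 0, 0, 94]]]'

```text
time: 9.1
tool_pos: [451.8, -287.2, 125.3]
orientation: [0.0, 0.836, 0.549, -0.0]
contact_force: [-0.3, 0.1, -0.4]
finger_gap: 1.005
gripper_force: 0.0
```

Run:
```python
from h import *
import cv2
s=state();print(s["tool_pos"],s["orientation"])
cv2.imwrite("pics/w1.png",snapshot("wrist")[:,:,::-1])
```

```text
[ 451.76495711 -287.23555285  125.31185696] [ 2.53584792e-05  8.35563285e-01  5.49394208e-01 -9.58293029e-06]
```

View pics/w1.png

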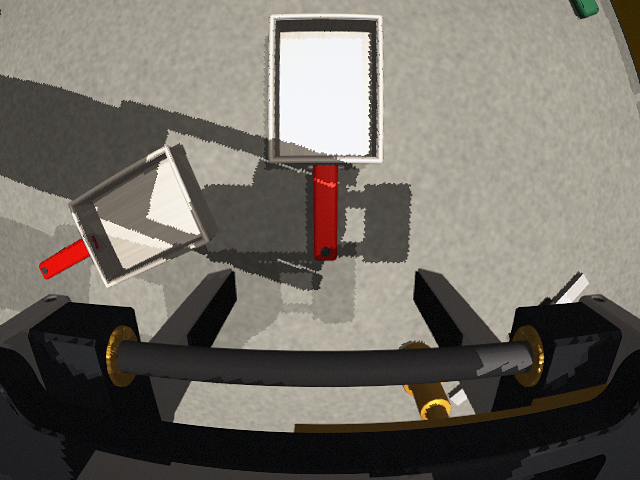

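The handle (column 325) lies centred between the fingers (235 and 415) and is aligned with the tool. The look-alike B is at left (140,215). I'll shift 5 mm forward and go down.

Emit:
arm_command --steps '[[[0.06, 0, 0.1, 0, 0, 0, 94], [0.06, 0, 0.2, 0, 0, 0, 94], [0.06, 0, 0.3, 0, 0, 0, 94], [0.06, 0, 0.4, 0, 0, 0, 94], [0.06, 0, 0.5, 0, 0, 0, 94], [0.06, 0, 0.6, 0, 0, 0, 94], [0.06, 0, 0.7, 0, 0, 0, 94], [0.06, 0, 0.8, 0, 0, 0, 94], [0.06, 0, 0.9, 0, 0, 0, 94], [0.06, 0, 1, 0, 0, 0, 94]]]'

```text
time: 10.15
tool_pos: [453.5, -282.0, 44.8]
orientation: [0.0, 0.836, 0.549, 0.0]
contact_force: [-0.1, 0.6, 0.1]
finger_gap: 1.001
gripper_force: 0.0
```

Emit:
arm_command --steps '[[[0, 0, 0.15, 0, 0, 0, 94], [0, 0, 0.3, 0, 0, 0, 94], [0, 0, 0.4, 0, 0, 0, 94], [0, 0, 0.46, 0, 0, 0, 60], [0, 0, 0.46, 0, 0, 0, 30], [0, 0, 0.46, 0, 0, 0, 10], [0, 0, 0.46, 0, 0, 0, 10], [0, 0, 0.46, 0, 0, 0, 10], [0, 0, 0.46, 0, 0, 0, 10], [0, 0, 0.46, 0, 0, 0, 10]]]' --grip_force 25

```text
time: 11.15
tool_pos: [453.6, -282.1, 8.9]
orientation: [0.0, 0.836, 0.549, 0.0]
contact_force: [0.1, -0.1, 0.7]
finger_gap: 0.439
gripper_force: 0.0
```

Emit:
arm_command --steps '[[[0, 0, 0, 0, 0, 0, 10], [0, 0, 0, 0, 0, 0, 10], [0, 0, 0, 0, 0, 0, 10], [0, 0, 0, 0, 0, 0, 10], [0, 0, 0, 0, 0, 0, 10], [0, 0, 0, 0, 0, 0, 10], [0, 0, 0, 0, 0, 0, 10], [0, 0, 0, 0, 0, 0, 10], [0, 0, 0, 0, 0, 0, 10], [0, 0, 0, 0, 0, 0, 10]]]'

```text
time: 12.15
tool_pos: [453.5, -282.1, 8.7]
orientation: [0.0, 0.836, 0.549, 0.0]
contact_force: [0.7, -0.2, -0.3]
finger_gap: 0.186
gripper_force: 25.0
```

Emit:
arm_command --steps '[[[0.04, 0.01, 0, 0, 0, -0.002, 10], [0.1, 0.02, 0, 0, 0, -0.005, 10], [0.18, 0.03, 0, 0, 0, -0.01, 10], [0.27, 0.04, 0, 0, 0, -0.014, 10], [0.36, 0.06, 0, 0, 0, -0.018, 10], [0.46, 0.07, 0, 0, 0, -0.023, 10], [0.55, 0.09, 0, 0, 0, -0.028, 10], [0.65, 0.1, 0, 0, 0, -0.033, 10], [0.74, 0.12, 0, 0, 0, -0.038, 10], [0.83, 0.13, 0, 0, 0, -0.042, 10]]]'

```text
time: 13.15
tool_pos: [489.7, -224.6, 8.7]
orientation: [0.0, 0.797, 0.604, -0.0]
contact_force: [-1.6, -1.7, 0.3]
finger_gap: 0.19
gripper_force: 25.0
```

Gripped (17.5 mm wide) and dragging.

Emit:
arm_command --steps '[[[0.08, 0.02, 0, 0, 0, -0.004, 10], [0.16, 0.05, 0, 0, 0, -0.009, 10], [0.24, 0.07, 0, 0, 0, -0.013, 10], [0.32, 0.1, 0, 0, 0, -0.017, 10], [0.4, 0.12, 0, 0, 0, -0.021, 10], [0.48, 0.14, 0, 0, 0, -0.026, 10], [0.56, 0.17, 0, 0, 0, -0.03, 10], [0.64, 0.19, 0, 0, 0, -0.034, 10], [0.72, 0.22, 0, 0, 0, -0.038, 10], [0.8, 0.24, 0, 0, 0, -0.042, 10]]]'

```text
time: 14.15
tool_pos: [525.6, -168.4, 8.7]
orientation: [0.0, 0.756, 0.655, 0.0]
contact_force: [-1.2, -2.0, 0.4]
finger_gap: 0.189
gripper_force: 25.0
```

Emit:
arm_command --steps '[[[0.08, 0.03, 0, 0, 0, -0.004, 10], [0.15, 0.07, 0, 0, 0, -0.009, 10], [0.23, 0.1, 0, 0, 0, -0.013, 10], [0.31, 0.14, 0, 0, 0, -0.017, 10], [0.38, 0.17, 0, 0, 0, -0.021, 10], [0.46, 0.21, 0, 0, 0, -0.026, 10], [0.54, 0.24, 0, 0, 0, -0.03, 10], [0.61, 0.28, 0, 0, 0, -0.034, 10], [0.69, 0.31, 0, 0, 0, -0.038, 10], [0.77, 0.34, 0, 0, 0, -0.042, 10]]]'

```text
time: 15.15
tool_pos: [561.3, -111.3, 8.7]
orientation: [0.0, 0.711, 0.703, 0.0]
contact_force: [-0.4, -2.1, 1.4]
finger_gap: 0.191
gripper_force: 25.0
```

Emit:
arm_command --steps '[[[0.08, 0.05, 0, 0, 0, -0.005, 10], [0.16, 0.1, 0, 0, 0, -0.01, 10], [0.24, 0.15, 0, 0, 0, -0.015, 10], [0.32, 0.2, 0, 0, 0, -0.02, 10], [0.4, 0.25, 0, 0, 0, -0.025, 10], [0.48, 0.3, 0, 0, 0, -0.03, 10], [0.56, 0.35, 0, 0, 0, -0.034, 10], [0.62, 0.39, 0, 0, 0, -0.038, 10], [0.67, 0.42, 0, 0, 0, -0.041, 10], [0.7, 0.44, 0, 0, 0, -0.042, 10]]]'

```text
time: 16.15
tool_pos: [597.0, -55.8, 8.7]
orientation: [-0.0, 0.663, 0.749, -0.0]
contact_force: [-1.4, -2.5, 1.5]
finger_gap: 0.189
gripper_force: 25.0
```

Run:
```python
from h import *
import cv2
s=state();print(s["tool_pos"],s["orientation"])
t=snapshot("top")[:,:,::-1];cv2.imwrite("pics/t2.png",t)
d=snapshot("side")[:,:,::-1]
cv2.imwrite("pics/c2.png",np.hstack([cv2.resize(t[150:310,180:360],(560,498)),cv2.resize(d[120:360,220:340],(240,498))]))
```

```text
[596.95153623 -55.78075981   8.65018353] [-4.44797955e-05  6.63027033e-01  7.48595446e-01 -9.80120683e-05]
```

View pics/c2.png

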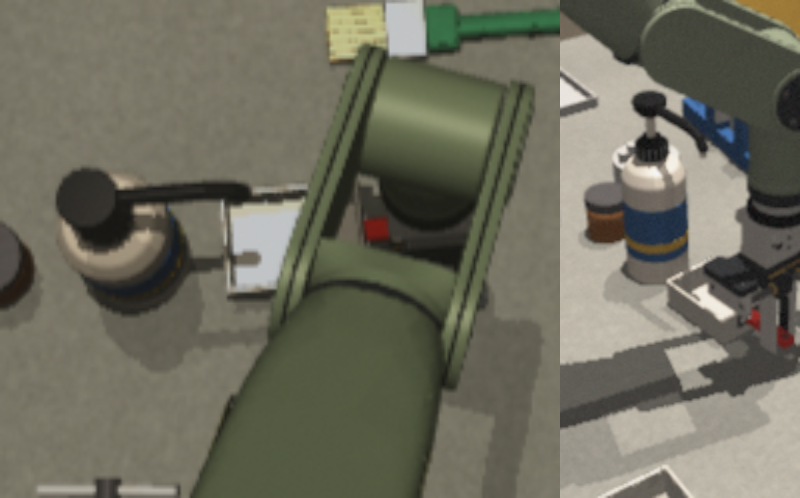

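The tray's end wall facing the bottle spans crop (224,203) to (230,295), and the spout tip is at (247,190). Next I'll check these numerically.

Run:
```python
from h import *
g=lambda u,v:(u*180/560+180,v*160/498+150)
a=at("top",*g(224,203),34)[:2];b=at("top",*g(230,295),34)[:2]
print(a,b,np.linalg.norm(a-b),"head",at("top",*g(88,199),245),"spout",at("top",*g(244,190),215))
x=np.array([np.cos(np.radians(97)),np.sin(np.radians(97))]);o=(a+b)/2-55*x;y=np.array([-x[1],x[0]])
s=np.array([581.7,74.5]);print("origin",o,"from tcp",np.array([597,-55.8])+112*x,"spout local",(s-o)@x,(s-o)@y)
```

```text
[608.32517721 108.88620546] [533.43508113 101.13426357] 75.29023239761166 head [567.19975488 178.95815457 245.        ] spout [582.07332318  75.06990512 215.        ]
origin [577.58294306  50.42019618] from tcp [583.35063354  55.36516898] spout local 23.39857359197235 -7.0209589074908125
```

The spout sits at about (+20, ±7) mm in the tray, well inside the limits. Release and rise.

Emit:
arm_command --steps '[[[0, 0, 0, 0, 0, 0, 50], [0, 0, 0, 0, 0, 0, 50], [0, 0, 0, 0, 0, 0, 50], [0, 0, 0, 0, 0, 0, 50], [0, 0, 0, 0, 0, 0, 50], [0, 0, 0, 0, 0, 0, 50], [0, 0, -0.1, 0, 0, 0, 50], [0, 0, -0.2, 0, 0, 0, 50], [0, 0, -0.3, 0, 0, 0, 50], [0, 0, -0.4, 0, 0, 0, 50]]]'

```text
time: 17.25
tool_pos: [597.3, -56.2, 41.9]
orientation: [0.001, 0.663, 0.748, 0.0]
contact_force: [0.8, 0.1, -0.2]
finger_gap: 0.534
gripper_force: 0.0
```

Emit:
arm_command --steps '[[[0, 0, -0.1, 0, 0, 0, 50], [0, 0, -0.2, 0, 0, 0, 50], [0, 0, -0.3, 0, 0, 0, 50], [0, 0, -0.4, 0, 0, 0, 50], [0, 0, -0.5, 0, 0, 0, 0], [0, 0, -0.6, 0, 0, 0, 0], [0, 0, -0.7, 0, 0, 0, 0], [0, 0, -0.8, 0, 0, 0, 0], [0, 0, -0.9, 0, 0, 0, 0], [0, 0, -1, 0, 0, 0, 0]]]'

```text
time: 18.25
tool_pos: [596.8, -56.1, 121.3]
orientation: [-0.0, 0.663, 0.748, -0.0]
contact_force: [0.7, -0.4, -0.1]
finger_gap: 0.055
gripper_force: 0.0
```

Emit:
arm_command --steps '[[[0, 0, -0.1, 0, 0, 0, 0], [0, 0, -0.2, 0, 0, 0, 0], [0, 0, -0.3, 0, 0, 0, 0], [0.1, 0, -0.4, 0, 0, 0, 0], [0.2, 0, -0.5, 0, 0, 0, 0], [0.3, 0, -0.6, 0, 0, 0, 0], [0.4, 0, -0.7, 0, 0, 0, 0], [0.5, 0, -0.8, 0, 0, 0, 0], [0.6, 0, -0.9, 0, 0, 0, 0], [0.7, 0, -1, 0, 0, 0, 0]]]'

```text
time: 19.25
tool_pos: [590.0, 0.3, 201.3]
orientation: [0.0, 0.663, 0.748, 0.0]
contact_force: [-0.2, -0.2, 0.9]
finger_gap: 0.005
gripper_force: 0.0
```

Emit:
arm_command --steps '[[[0.05, 0, -0.2, 0, 0, 0, 0], [0.1, 0, -0.4, 0, 0, 0, 0], [0.2, 0, -0.6, 0, 0, 0, 0], [0.3, 0, -0.8, 0, 0, 0, 0], [0.4, 0, -1, 0, 0, 0, 0], [0.5, 0, -1, 0, 0, 0, 0], [0.6, 0, -1, 0, 0, 0, 0], [0.7, 0, -1, 0, 0, 0, 0], [0.85, 0, -1, 0, 0, 0, 0], [1, 0, -1, 0, 0, 0, 0]]]'

```text
time: 20.25
tool_pos: [579.9, 79.8, 279.7]
orientation: [-0.001, 0.663, 0.748, -0.001]
contact_force: [0.5, -0.0, 0.2]
finger_gap: 0.005
gripper_force: 0.0
```

Emit:
arm_command --steps '[[[0.1, 0, 0, 0, 0, 0, 0], [0.2, 0, 0, 0, 0, 0, 0], [0.3, 0, 0, 0, 0, 0, 0], [0.4, 0, 0, 0, 0, 0, 0], [0.5, 0, 0, 0, 0, 0, 0], [0.6, 0, 0, 0, 0, 0, 0], [0.7, 0, 0, 0, 0, 0, 0], [0.8, 0, 0, 0, 0, 0, 0], [0.9, 0, 0, 0, 0, 0, 0], [1, 0, 0, 0, 0, 0, 0]]]'

```text
time: 21.25
tool_pos: [570.8, 159.0, 280.6]
orientation: [0.0, 0.663, 0.748, -0.0]
contact_force: [-0.3, -1.5, 0.6]
finger_gap: 0.006
gripper_force: 0.0
```

Run:
```python
from h import *
import cv2
s=state();print(s["tool_pos"],s["orientation"],s["time"],shift(s["tool_pos"],97,(568,179,255)))
d=snapshot("side")[:,:,::-1];w=snapshot("wrist")[:,:,::-1]
cv2.imwrite("pics/c3.png",np.hstack([cv2.resize(w,(480,360)),cv2.resize(d[100:340,200:400],(300,360))]))
```

```text
[570.80663394 158.95606429 280.64470127] [ 2.19606696e-05  6.63326207e-01  7.48330370e-01 -8.77647160e-06] 21.25 [ 0.253 -0.004  0.321]
```

View pics/c3.png

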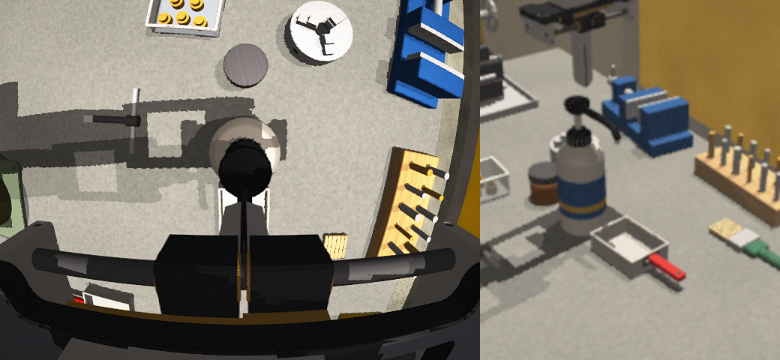

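The tray is under the spout and flat. In the wrist view the head (245,175 in the crop) is about 21 mm ahead, which agrees with the top view. Move over it and press.

Emit:
arm_command --steps '[[[0.1, 0, 0.05, 0, 0, 0, 0], [0.2, 0, 0.12, 0, 0, 0, 0], [0.26, 0, 0.22, 0, 0, 0, 0], [0.26, 0, 0.32, 0, 0, 0, 0], [0.26, 0, 0.4, 0, 0, 0, 0], [0.26, 0, 0.48, 0, 0, 0, 0], [0.26, 0, 0.56, 0, 0, 0, 0], [0.26, 0, 0.64, 0, 0, 0, 0], [0.26, 0, 0.7, 0, 0, 0, 0], [0.26, 0, 0.72, 0, 0, 0, 0]]]'

```text
time: 22.35
tool_pos: [569.5, 178.9, 225.8]
orientation: [0.001, 0.663, 0.748, 0.001]
contact_force: [-2.7, -1.0, 12.2]
finger_gap: 0.004
gripper_force: 5.9
```

Emit:
arm_command --steps '[[[0, 0, 0.02, 0, 0, 0, 0], [0, 0, 0.04, 0, 0, 0, 0], [0, 0, 0.06, 0, 0, 0, 0], [0, 0, 0.08, 0, 0, 0, 0], [0, 0, 0.1, 0, 0, 0, 0], [0, 0, 0.11, 0, 0, 0, 0], [0, 0, 0.12, 0, 0, 0, 0], [0, 0, 0.12, 0, 0, 0, 0], [0, 0, 0.12, 0, 0, 0, 0], [0, 0, 0.12, 0, 0, 0, 0]]]'

```text
time: 23.35
tool_pos: [572.2, 179.3, 221.7]
orientation: [0.004, 0.663, 0.748, 0.005]
contact_force: [-3.6, -1.5, 23.6]
finger_gap: 0.004
gripper_force: 11.5
```

Emit:
arm_command --steps '[[[0, 0, 0.01, 0, 0, 0, 0], [0, 0, 0.02, 0, 0, 0, 0], [0, 0, 0.02, 0, 0, 0, 0], [0, 0, 0.02, 0, 0, 0, 0], [0, 0, 0, 0, 0, 0, 0], [0, 0, -0.04, 0, 0, 0, 0], [0, 0, -0.1, 0, 0, 0, 0], [0, 0, -0.18, 0, 0, 0, 0], [0, 0, -0.26, 0, 0, 0, 0], [0, 0, -0.34, 0, 0, 0, 0]]]'

```text
time: 24.35
tool_pos: [569.1, 178.8, 242.9]
orientation: [0.001, 0.663, 0.748, 0.001]
contact_force: [-1.0, -0.2, 3.7]
finger_gap: 0.006
gripper_force: 2.3
```

Emit:
arm_command --steps '[[[0, 0, -0.1, 0, 0, 0, 0], [0, 0, -0.2, 0, 0, 0, 0], [0, 0, -0.3, 0, 0, 0, 0], [0, 0, -0.4, 0, 0, 0, 0], [0, 0, -0.5, 0, 0, 0, 0], [0, 0, -0.6, 0, 0, 0, 0], [0, 0, -0.7, 0, 0, 0, 0], [0, 0, -0.8, 0, 0, 0, 0], [0, 0, -0.8, 0, 0, 0, 0], [0, 0, -0.8, 0, 0, 0, 0]]]'

```text
time: 25.35
tool_pos: [568.4, 179.0, 304.8]
orientation: [0.0, 0.663, 0.748, 0.0]
contact_force: [-0.1, 0.5, 0.7]
finger_gap: 0.005
gripper_force: 0.0
```

Run:
```python
from h import *
import cv2
d=snapshot("side")[:,:,::-1];w=snapshot("wrist")[:,:,::-1]
cv2.imwrite("pics/c4.png",np.hstack([cv2.resize(w,(480,360)),cv2.resize(d[100:340,200:400],(300,360))]))
```

```text
(no output)
```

View pics/c4.png

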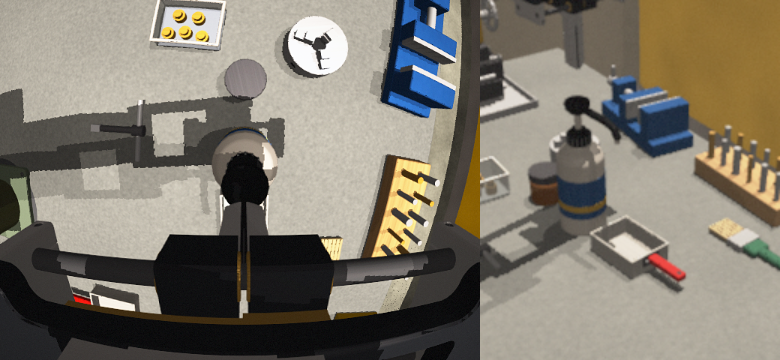

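The head is back up, the bottle is upright and the tray is in place. At 221.7 mm the force was 23.6 N, well above the spring's 14 N, so the head was on its stop. Handing in.

```bash
python3 -c "
from station import hand_in
print(hand_in())"
```

```text
the job is handed in; nothing more can be done
None
```

I dragged the far tray under the spout, pressed the pump head to its stop and let it come back up, then handed the job in at about 25 s; the hand-in returned no verdict.

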